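Locate a fixture plate in the drill nest

TASK

Clear the brass offcut out of the drill's nest into the blue scrap tray. Then take the fixture plate off its sloped rest, set it down gently and level on the green bed with its brass blank under the drill, and push it fully home: its far edge tight against both steel dowels and its side tight against the red end stop. Leave it there, and do not bump the drill or disturb the jar, caliper and burnisher.

Things in the scene. Friction and masses are not known exactly. Their poses are not given: they have to be found in the camera images.
- nest_home (a point): Point on the top of the bed where the centre of the plate's underside lies when the plate is fully home; fixed, 12 mm above the bench. x: level, from the bed's open end to the dowels and column (to the robot's left); y: level, towards the end stop; z up. The green bed's flat top reaches x = -85 to +125, y = -80 to +80 mm from here.
- dowel_left (a point): Top centre of one steel dowel, 10 mm diameter, 14 mm tall above the bed, fixed; 50 mm in x and 30 mm in y from nest_home. Axes as nest_home.
- dowel_right (a point): Top centre of the other steel dowel, the same size, fixed; 50 mm in x and -30 mm in y from nest_home. The plate's far edge is home against both, 45 mm in x from nest_home.
- stop_face (a point): Centre of the working face of the red end stop, a fixed block 30 (x) x 14 (y) x 12 mm on the bed. The face looks to -y, and is 45 mm in y and -15 mm in x from nest_home. Axes as nest_home.
- drill: Green bench drill rigidly over the bed; not to be bumped. Origin on the bench 12 mm under nest_home, same axes. Head behind the spindle housing: 56 mm wide in y, x 20 to 125, 125 to 215 mm above the bench; motor on top to 250 mm; column of radius 15 mm at x = 105 mm. Feed lever on the -y side to y = -56, x 55 to 95, over 155 mm up (seen only).
- housing (a point): Centre of the lower end of the drill's spindle housing, an upright cylinder of radius 24 mm from 100 mm to 215 mm above the bench, 20 mm in x from nest_home. Under it a chuck, radius 11 mm, to 78 mm and a thin bit to 62 mm above the bench. An upright gripper over the located plate's grip would strike it: reach in from the open -x end, fingers leaning to +x 35 to 40 degrees.
- plate_grip (a point): Point on the wooden grip of the fixture plate to grasp, across y. The grip is a bar 30 (x) x 18 (y) mm, 8 to 48 mm above the plate's underside; this point is on its axis, 34 mm above the underside. Axes are the plate's: x to the brass blank's end (which goes to the dowels), z along the bar, away from the plate.
- plate_base (a point): Centre of the underside of the fixture plate (aluminium, 90 x 90 x 8 mm, about 0.32 kg, round brass blank at x = +22 mm), plate's axes. It is 15 mm in +x and 34 mm in -z from plate_grip. The plate starts on the sloped rest, x pointing down the slope.
- rest: Fixed plywood rest, base 110 x 110 mm, origin on the bench at its centre. Its top is a slope of 0.61 rad (35 degrees), facing away from the robot, near enough: it falls towards its own +x, with a lip 5 mm high at the low end against which the plate leans. Slope centre 45 mm above the bench; highest edge 74 mm.
- offcut_mid (a point): Centre of the brass offcut, a loose bar 60 (x) x 14 (y) x 18 mm (z), about 0.12 kg, lying on the bed in the nest, towards the open end. Grasp it across y.
- tray: Fixed blue scrap tray, open on top: 130 (x) x 120 (y) x 32 mm tall, walls and floor 4 mm; origin on the bench at its centre, z up.
- jar: Bystander: amber glass jar with steel cap, 52 mm diameter, 70 mm tall, loose; origin at the centre of its underside.
- caliper: Bystander: caliper lying on the bench, 190 mm long in its y, 57 mm wide at the jaws (towards its +x), 12 mm tall, loose; origin on the bench at its middle.
- burnisher: Bystander: a slim burnisher with wooden handle, 170 mm long along its x, under 35 mm tall, lying loose; origin at the underside of its middle.

How it is judged:
On the way:
1. the offcut lies in the scrap tray, let go, before the plate is taken from its rest (x of offcut_mid in the frame of tray between -0.06 and 0.06 m and y of offcut_mid in the frame of tray between -0.055 and 0.055 m and z of offcut_mid in the frame of tray below 0.03 m and contact force between the fingers and offcut below 0.1 N and distance of plate_base from where it was at the start of the episode below 0.05 m), for 0.2 s.
At the end, for the whole second after the job is handed in: The plate lies flat on the bed at rest, blank end towards the dowels, within 2 mm of touching the dowels and the end stop and square to them within 0.03 rad; the offcut lies in the tray; both are released (x of plate_base in the frame of nest_home between -0.002 and 0.003 m and y of plate_base in the frame of nest_home between -0.002 and 0.003 m and z of plate_base in the frame of nest_home below 0.003 m and angle between the x axis of plate_base and the x axis of nest_home, either way round below 0.03 rad and angle between the z axis of plate_base and the z axis of nest_home, either way round below 0.03 rad and x of plate_grip in the frame of nest_home below 0 m and linear speed of plate below 0.01 m/s and x of offcut_mid in the frame of tray between -0.06 and 0.06 m and y of offcut_mid in the frame of tray between -0.055 and 0.055 m and z of offcut_mid in the frame of tray below 0.03 m and contact force between the fingers and offcut below 0.1 N and contact force between the fingers and plate below 0.1 N).
It fails at once if the drill is bumped (over 8 N) (contact force between drill and anything else above 8 N).
It fails at once if the plate is dropped or thrown (moves faster than 0.35 m/s while the fingers do not hold it) (contact force between the fingers and plate below 0.1 N and linear speed of plate above 0.35 m/s).
It fails at once if a bystander (jar, caliper or burnisher) is moved more than 25 mm (distance of any of jar, caliper, burnisher from where it was at the start of the episode above 0.025 m).
It also fails if it takes over 72 s, if anything falls off the work surface, if the arm or the gripper's body presses on something with over 40 N, if the wrist force passes 120 N, or if a joint passes its speed limit or range.

ROBOT

A 6-joint arm with a two-finger parallel gripper is mounted at the origin on the work surface. World frame = base frame: x ahead of the robot, y to its left, z up, the work surface at z = 0. Lengths are in m, angles in rad, forces in N, time in s.
With the tool pointing down it reaches from about 0.35 to 0.975 m from the base axis. Payload 4.9 kg.
Tool frame: the origin (TCP) lies midway between the tips of the shut fingers; the grasp point (between the pads) lies 19 mm behind it; z points along the fingers, y is the line along which they close (so a half turn about z gives the same grasp; the last joint's range is limited). The gripper opens to 85 mm and grips with 20 to 120 N. Pads are 22 mm wide; open, the fingers measure 114 mm over their backs; the gripper's body (76 mm by 85 mm) begins 54 mm behind the grasp point. The pads swing forward as they close: fully open they stand 13 mm farther back than shut.
Start: joints at [1.157, 0.053, 1.613, -0, 1.476, -0.119], TCP at [0.182, 0.598, 0.231] pointing down, gripper open.
Joint ranges: [-3.01, 3.01], [-1.01, 2.22], [0.06, 2.58], [-1.02, 4.17], [0.09, 2.62], [-3.14, 3.14]. Speed limits (rad/s): [2.57, 2.57, 3.14, 3.14, 3.14, 3.14].

INTERFACE

Orientations are given as a rotation vector (axis times angle).
In Python, from station import ctrl, optics, job gives the robot as it stands.
- The arm moves only by the shell command python3 -m jog 'ROWS' [OPENING] [FORCE]. ROWS is JSON, a list of rows, each a list of 2 entries, a list of its own where there are three numbers: the shift along the tool's x, y, z in m, then the turn, a rotation vector about the tool's x, y, z in rad. A call has 1 to 5 rows; each row is the pose to reach, as a shift and turn from the pose commanded when the call began, along the tool's axes at that moment; what a row does not reach only later rows make up. A row lasts 1/10 s, in which the tool goes at most 50 mm and 8.59 degrees, less where a joint would pass 70% of its speed; a pose out of reach is approached as far as the arm can. A call with a gripper value outside its range is refused whole. OPENING is the opening, from 0 (shut) to 1 (fully open), set as the call begins (- or left out, the last holds). The fingers move at their own pace and stop on an object; FORCE is the grip in N (left out, the last holds). Time passes only in rows, so rows that repeat a pose let the fingers close. It gives the time, the measured TCP pose, the force, the opening and the grip force at its end, in the units of the state.
- ctrl.get_obs(): the state, without advancing time (a new reading comes with each control period).
- optics.get_image(name): name is "scene" or "top" or "wrist"; returns a dict with "image" (400x640x3 uint8, blue, green, red), "fx", "fy", "cx", "cy" (pixels), "D" ([k1, k2, p1, p2, k3] as OpenCV has them; the pictures are not rectified), "rvec" (rotation vector, rad) and "tvec" (3), from world to camera coordinates, as OpenCV has them; the wrist camera has in their place "mount" (4x4, takes a point from camera to tool coordinates, whose origin is the TCP and whose axes are the flange's). Camera axes: x right, y down, z forward; pixel columns grow to the right and rows downward; lengths in m; the calibration is good to about 2 mm. A picture is of the moment at which its call begins: read the wrist's pose just before it. There is no depth.
- job.finish_job(): hands the job in; it is judged then, once.
The state is a dict: "t": time; "q": joint angles; "dq": joint speeds; "effort": joint torques, N m; "tool_pos": TCP position; "tool_rot": TCP orientation; "contact_force": force on the tool from outside, world axes, zero at the start; "wrist_torque": the same for the moment, N m; "opening": finger opening in m; "grip_force": force on a finger pad.
Only numpy, scipy, OpenCV 4.12 (cv2) and the standard library are available. Lean on these libraries where they do the work, as an engineer would, in place of code of your own. Each camera call takes 0.05 s, during which the arm holds its last target. There are 200 camera calls.

## Working session

There is one attempt and no reset: what is moved stays moved. The work goes in short steps, Python scripts to look and compute and a shell command to move; the robot and the scene stay as the last step left them, time stands still between calls to the robot, and variables do not carry over. Pictures are saved under pics/ and viewed, at most 15 in all, crops included, and the job is handed in when it is done.

```bash
ls; mkdir -p pics
python3 - <<'E'
from station import ctrl,optics
import cv2,numpy as np,pickle
s=ctrl.get_obs();print({k:np.round(v,3).tolist() for k,v in s.items()})
d={}
for n in("scene","top","wrist"):
    r=optics.get_image(n);d[n]=r;cv2.imwrite(f'pics/{n}0.png',r['image'])
    print(n,{k:np.round(v,4).tolist() for k,v in r.items() if k!='image'})
pickle.dump((s,d),open('v0.pkl','wb'))
E
```

```text
pics
{'t': 0.0, 'q': [1.157, 0.053, 1.614, -0.0, 1.476, -0.119], 'dq': [-0.0, -0.0, 0.001, 0.002, 0.001, 0.0], 'effort': [-0.0, -39.369, -37.018, -0.0, 0.007, 0.0], 'tool_pos': [0.181, 0.597, 0.23], 'tool_rot': [-0.461, -3.107, 0.003], 'contact_force': [-0.328, -0.287, 0.424], 'wrist_torque': [0.011, 0.052, -0.044], 'grip_force': 0.0, 'opening': 0.085}
scene {'fx': 468.7226, 'fy': 468.7226, 'cx': 321.4144, 'cy': 203.7223, 'D': [0.0314, 0.0, 0.0, 0.0, 0.0], 'rvec': [2.1657, 1.3439, -0.4574], 'tvec': [-0.2406, -0.3255, 1.3126]}
top {'fx': 403.5457, 'fy': 403.5457, 'cx': 326.2035, 'cy': 199.4395, 'D': [-0.0003, 0.0, 0.0, 0.0, 0.0], 'rvec': [2.1768, -2.154, 0.1506], 'tvec': [-0.0158, 0.5594, 1.0499]}
wrist {'fx': 279.4458, 'fy': 279.4458, 'cx': 321.9125, 'cy': 198.8172, 'D': [-0.0247, 0.0, 0.0, 0.0, 0.0], 'mount': [[-0.0005, -0.9484, -0.3171, 0.0818], [1.0, -0.0002, -0.001, 0.0006], [0.0009, -0.3171, 0.9484, -0.1423], [0.0, 0.0, 0.0, 1.0]]}
```

View pics/top0.png

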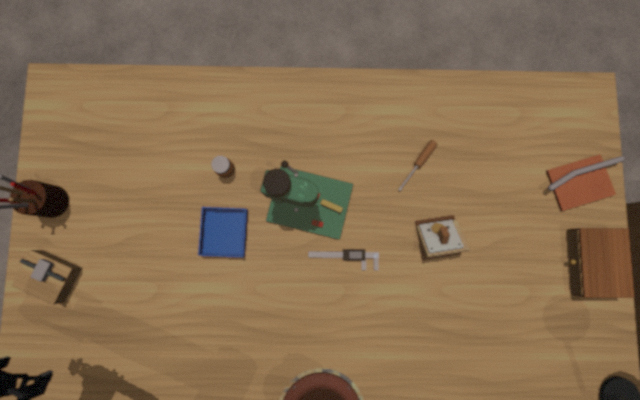

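View pics/scene0.png

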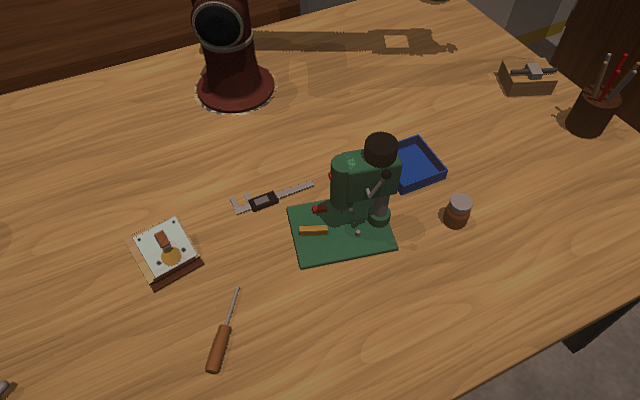

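The top picture shows the tray at about (224,232), jar (222,167), bed (310,203) with the offcut at (331,207) and stop at (318,224), caliper (345,256), rest and plate (440,238), burnisher (418,165). The scene picture agrees.

```bash
cat > h.py <<'E'
import cv2,numpy as np,pickle
from scipy.spatial.transform import Rotation as R
def cam(r,s=None):
    K=np.array([[r['fx'],0,r['cx']],[0,r['fy'],r['cy']],[0,0,1.]]);D=np.array(r['D'],float)
    if 'rvec' in r:
        Rc=cv2.Rodrigues(np.array(r['rvec'],float))[0];t=np.array(r['tvec'],float)
        return K,D,Rc.T,-Rc.T@t
    M=np.array(r['mount']);Rt=R.from_rotvec(s['tool_rot']).as_matrix()
    return K,D,Rt@M[:3,:3],Rt@M[:3,3]+np.array(s['tool_pos'])
def ray(r,px,s=None):
    K,D,Rw,c=cam(r,s);u=cv2.undistortPoints(np.array(px,float).reshape(-1,1,2),K,D)[:,0]
    d=np.c_[u,np.ones(len(u))]@Rw.T;return c,d/np.linalg.norm(d,axis=1)[:,None]
def onplane(r,px,z,s=None):
    c,d=ray(r,px,s);return c+d*((z-c[2])/d[:,2])[:,None]
def tri(views): # [(r,px,s)]
    A=np.zeros((3,3));b=np.zeros(3)
    for r,px,s in views:
        c,d=ray(r,[px],s);P=np.eye(3)-np.outer(d[0],d[0]);A+=P;b+=P@c
    return np.linalg.solve(A,b)
def project(r,P,s=None):
    K,D,Rw,c=cam(r,s);return cv2.projectPoints(np.array(P,float).reshape(-1,1,3),cv2.Rodrigues(Rw.T)[0],-Rw.T@c,K,D)[0][:,0]
def blobs(img,lo,hi,amin=15):
    m=cv2.inRange(cv2.cvtColor(img,cv2.COLOR_BGR2HSV),np.array(lo),np.array(hi))
    return [c for c in cv2.findContours(m,cv2.RETR_EXTERNAL,cv2.CHAIN_APPROX_NONE)[0] if cv2.contourArea(c)>=amin]
E
python3 - <<'E'
from h import *
s,d=pickle.load(open('v0.pkl','rb'))
r=d['top'];I=r['image']
print('cams',cam(r)[3],cam(d['scene'])[3])
for n,lo,hi,z in(('tray',(105,100,30),(130,255,255),.032),('bed',(60,70,20),(90,255,255),.012),('offcut',(15,120,120),(35,255,255),.03),('red',(0,150,60),(8,255,255),.024),('plate',(0,0,130),(180,60,255),.045)):
    for c in blobs(I,lo,hi):
        q=cv2.minAreaRect(c);x,y=q[0]
        if 180<x<500 and 120<y<290: print(n,np.round(q[0]),np.round(q[1]),round(q[2]),np.round(onplane(r,[q[0]],z)[0],3), np.round(onplane(r,cv2.boxPoints(q),z)[:,:2],3).tolist())
a=cv2.resize(I[140:270,190:300],None,fx=1,fy=1)
up=lambda x,k:cv2.resize(x,None,fx=k,fy=k,interpolation=cv2.INTER_CUBIC)
A=up(I[160:280,250:480],3.4);S=d['scene']['image'];B=up(S[180:280,120:420],2.6)
o=np.zeros((A.shape[0]+B.shape[0],800,3),np.uint8)
if o.shape[0]>600: A=up(I[160:270,250:480],2.9);B=up(S[180:280,120:420],2.6);o=np.zeros((A.shape[0]+B.shape[0],800,3),np.uint8)
o[:A.shape[0],:A.shape[1]]=A;o[A.shape[0]:,:B.shape[1]]=B;cv2.imwrite('pics/c1.png',np.clip(o*1.5,0,255).astype(np.uint8));print(A.shape,B.shape)
E
```

```text
cams [0.42652547 0.00674279 1.11057678] [ 1.05446125 -0.25211028  0.84342873]
tray [223. 232.] [44. 48.] 4 [0.469 0.264 0.032] [[0.41, 0.324], [0.536, 0.321], [0.529, 0.203], [0.403, 0.208]]
bed [325. 222.] [29. 25.] 29 [ 0.501 -0.007  0.012] [[0.49, 0.044], [0.549, 0.012], [0.512, -0.057], [0.453, -0.025]]
bed [318. 191.] [58. 27.] 14 [0.586 0.012 0.012] [[0.567, 0.098], [0.642, 0.082], [0.605, -0.075], [0.531, -0.058]]
offcut [437. 226.] [ 6. 10.] 54 [ 0.49  -0.308  0.03 ] [[0.489, -0.292], [0.505, -0.315], [0.492, -0.325], [0.475, -0.301]]
offcut [331. 206.] [21.  4.] 27 [ 0.543 -0.024  0.03 ] [[0.55, 0.004], [0.561, -0.001], [0.537, -0.051], [0.526, -0.046]]
plate [364. 265.] [8. 3.] 90 [ 0.387 -0.109  0.045] [[0.397, -0.105], [0.397, -0.113], [0.376, -0.113], [0.376, -0.105]]
plate [372. 260.] [17. 12.] 90 [ 0.399 -0.131  0.045] [[0.42, -0.115], [0.421, -0.147], [0.377, -0.147], [0.376, -0.115]]
plate [324. 254.] [ 5. 33.] 90 [ 0.413 -0.007  0.045] [[0.419, 0.037], [0.42, -0.05], [0.407, -0.05], [0.406, 0.036]]
plate [441. 236.] [30. 40.] 81 [ 0.464 -0.315  0.045] [[0.494, -0.258], [0.512, -0.362], [0.435, -0.373], [0.417, -0.269]]
plate [407. 179.] [ 2. 26.] 37 [ 0.616 -0.226  0.045] [[0.59, -0.203], [0.646, -0.246], [0.643, -0.25], [0.587, -0.207]]
plate [220. 164.] [15. 15.] 90 [0.652 0.277 0.045] [[0.672, 0.298], [0.673, 0.258], [0.632, 0.256], [0.631, 0.296]]
(319, 667, 3) (260, 780, 3)
```

View pics/c1.png

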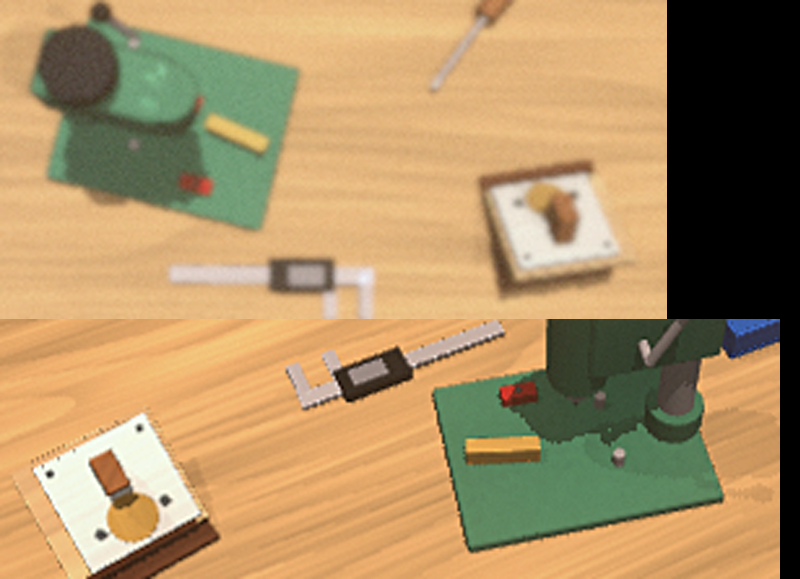

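The crop shows bed corners at crop (299,70), (262,229), (48,180), a dowel at (134,144), and in the lower scene crop the dowel tops at (600,79) and (619,134). The plate's brass end is at the far side of the rest.

Run:
```python
from h import *
s,d=pickle.load(open('v0.pkl','rb'));r=d['top'];S=d['scene']
px=np.array([[299,70],[262,229],[48,180]])/2.9+[250,160]
W=onplane(r,px,.012)[:,:2];N=np.array([[-85,-80],[-85,80],[125,80]])/1e3
def fit(N,W):
    a=N-N.mean(0);b=W-W.mean(0);th=np.arctan2((a[:,0]*b[:,1]-a[:,1]*b[:,0]).sum(),(a*b).sum())
    c,q=np.cos(th),np.sin(th);M=np.array([[c,-q],[q,c]]);o=W.mean(0)-M@N.mean(0);return th,o,M,W-(N@M.T+o)
th,o,M,e=fit(N,W);print('nest top',np.degrees(th),o,e.round(4).tolist())
# scene: bed corners + dowels
ps=np.array([[433,393-319],[470,549-319],[722,497-319]])/2.6+[120,180]
W2=onplane(S,ps,.012)[:,:2];N2=np.array([[-85,80],[-85,-80],[125,-80]])/1e3
th2,o2,M2,e2=fit(N2,W2);print('nest scene',np.degrees(th2),o2,e2.round(4).tolist())
pd=np.array([[619,448-319],[600,393-319]])/2.6+[120,180]
print('dowels',onplane(S,pd,.026)[:,:2],[(M@(np.array(q))+o).round(4) for q in((.05,-.03),(.05,.03))])
oc=np.array([.543,-.024]);print('offcut in nest',M.T@(oc-o))
# offcut scene
for c in blobs(S['image'],(12,120,100),(35,255,255)):
    q=cv2.minAreaRect(c)
    if 290<q[0][0]<340: print('offcut scene',q,onplane(S,[q[0]],.025))
# plate: grip top, brass disc tri ; plate corners tri
tp=lambda x,y:(x/2.9+250,y/2.9+160); sc=lambda x,y:(x/2.6+120,(y-319)/2.6+180)
# corners: far-left(488,184)/; far-right(597,172); near-right(621,258); near-left(517,270)
for n,a,b in(('far L',(488,184),(204,518)),('far R',(594,174),(88,577)),('near R',(620,258),(33,468)),('near L',(517,270),(145,413)),('brass',(543,197),(133,517)),('griptop',(564,198),(106,467))):
    print(n,tri([(r,tp(*a),None),(S,sc(*b),None)]).round(4))
```

```text
nest top 77.35307902487811 [0.54891258 0.01466862] [[-0.0027, 0.0017], [0.0025, 0.0011], [0.0002, -0.0028]]
nest scene 77.03873489432544 [0.5541975  0.01838279] [[0.0031, 0.001], [-0.0012, 0.0016], [-0.0019, -0.0025]]
dowels [[0.58832481 0.06358289]
 [0.5324774  0.07642179]] [array([0.5891, 0.0569]), array([0.5306, 0.07  ])]
offcut in nest [-0.03902495 -0.00269707]
offcut scene ((319.5, 199.5), (399.0, 639.0), 90.0) [[0.47923058 0.02663794 0.025     ]]
far L [ 0.4989 -0.2586  0.0218]
far R [ 0.5098 -0.3546  0.0239]
near R [ 0.4315 -0.3614  0.0707]
near L [ 0.4198 -0.2708  0.0712]
brass [ 0.486  -0.3057  0.0392]
griptop [ 0.4815 -0.3066  0.1028]
```

```bash
cat >> h.py <<'E'
NO=np.array([.551,.0165,.012]);NY=np.radians(77.2)
def tool_R(yaw,lean,flip=False): # fingers lean towards yaw by `lean` deg; tool x on that side (up)
    h=np.array([np.cos(yaw),np.sin(yaw),0]);l=np.radians(lean);u=np.array([0,0,1.])
    z=np.sin(l)*h-np.cos(l)*u;x=np.cos(l)*h+np.sin(l)*u
    return np.c_[x,np.cross(z,x),z]
def plan(pos,Rm,mm=45,deg=8,n=5):
    from station import ctrl
    s=ctrl.get_obs();p=np.array(s['tool_pos']);A=R.from_rotvec(s['tool_rot']);B=R.from_matrix(Rm);pos=np.array(pos)
    rv=(A.inv()*B).as_rotvec();rows=max(np.linalg.norm(pos-p)/(mm/1e3),np.degrees(np.linalg.norm(rv))/deg);K=int(np.ceil(rows/n))
    print('now',p.round(4),'rows',round(rows,1))
    for k in range(K):
        Ak=A*R.from_rotvec(rv*k/K);print((Ak.inv().apply((pos-p)/K)).round(4).tolist(),(rv/K).round(3).tolist())
E
python3 - <<'E'
from h import *
plan([.46,-.12,.32],tool_R(NY,35))
E
```

```text
now [0.1814 0.5976 0.2303] rows 17.2
[-0.1188, -0.1515, -0.0222] [-0.115, 0.123, 0.362]
[-0.1594, -0.096, -0.0539] [-0.115, 0.123, 0.362]
[-0.1736, -0.027, -0.0818] [-0.115, 0.123, 0.362]
[-0.1589, 0.0446, -0.1015] [-0.115, 0.123, 0.362]
```

```bash
python3 -m jog '[[[-0.12,-0.15,-0.022],[-0.115,0.123,0.362]],[[-0.12,-0.15,-0.022],[-0.115,0.123,0.362]],[[-0.12,-0.15,-0.022],[-0.115,0.123,0.362]],[[-0.12,-0.15,-0.022],[-0.115,0.123,0.362]],[[-0.12,-0.15,-0.022],[-0.115,0.123,0.362]]]' 1
python3 -m jog '[[[-0.16,-0.096,-0.054],[-0.115,0.123,0.362]],[[-0.16,-0.096,-0.054],[-0.115,0.123,0.362]],[[-0.16,-0.096,-0.054],[-0.115,0.123,0.362]],[[-0.16,-0.096,-0.054],[-0.115,0.123,0.362]],[[-0.16,-0.096,-0.054],[-0.115,0.123,0.362]]]' 1
python3 -c "from station import ctrl;print(ctrl.get_obs()['q'])"
```

```text
t: 0.65
tool_pos: [0.2547, 0.4164, 0.2539]
tool_rot: [-0.987, -2.868, -0.201]
contact_force: [0.5, 0.7, 0.0]
opening: 0.0856
grip_force: 0.0
t: 1.15
tool_pos: [0.3254, 0.2362, 0.276]
tool_rot: [-1.442, -2.534, -0.381]
contact_force: [0.1, 1.2, 0.1]
opening: 0.0858
grip_force: 0.0
[ 0.20728239 -0.64030501  2.11927254  0.32833395  1.63741361 -0.30274553]
```

Works well; the remaining two legs.

```bash
python3 -m jog '[[[-0.173,-0.027,-0.082],[-0.115,0.123,0.362]],[[-0.173,-0.027,-0.082],[-0.115,0.123,0.362]],[[-0.173,-0.027,-0.082],[-0.115,0.123,0.362]],[[-0.173,-0.027,-0.082],[-0.115,0.123,0.362]],[[-0.173,-0.027,-0.082],[-0.115,0.123,0.362]]]'
python3 -m jog '[[[-0.16,0.045,-0.1],[-0.115,0.123,0.362]],[[-0.16,0.045,-0.1],[-0.115,0.123,0.362]],[[-0.16,0.045,-0.1],[-0.115,0.123,0.362]],[[-0.16,0.045,-0.1],[-0.115,0.123,0.362]],[[-0.16,0.045,-0.1],[-0.115,0.123,0.362]]]'
python3 - <<'E'
from h import *
from station import ctrl
print(ctrl.get_obs()['q'])
plan([.54,-.10,.20],tool_R(NY,35))
E
```

```text
t: 1.65
tool_pos: [0.394, 0.0579, 0.2979]
tool_rot: [-1.81, -2.129, -0.535]
contact_force: [-0.5, 0.1, 0.5]
opening: 0.0853
grip_force: 0.0
t: 2.15
tool_pos: [0.4644, -0.1213, 0.3171]
tool_rot: [-2.097, -1.669, -0.665]
contact_force: [-0.5, 0.0, 0.2]
opening: 0.0854
grip_force: 0.0
[-0.72186618 -0.24271452  1.83123602  0.55263517  1.83465536 -0.42523575]
now [ 0.4644 -0.1213  0.3171] rows 3.1
[-0.0367, 0.0691, 0.1173] [0.0, -0.004, -0.003]
```

```bash
python3 -m jog '[[[-0.037,0.07,0.117],[0,0,0]],[[-0.037,0.07,0.117],[0,0,0]],[[-0.037,0.07,0.117],[0,0,0]],[[-0.037,0.07,0.117],[0,0,0]],[[-0.037,0.07,0.117],[0,0,0]]]'
cat > w.py <<'E'
from h import *
from station import ctrl,optics
import sys
s=ctrl.get_obs();r=optics.get_image('wrist');pickle.dump((s,r),open(sys.argv[1]+'.pkl','wb'))
cv2.imwrite(f'pics/{sys.argv[1]}.png',r['image']);print(s['tool_pos'],s['tool_rot'],s['q'])
E
python3 w.py w1
```

```text
t: 2.65
tool_pos: [0.539, -0.0958, 0.2007]
tool_rot: [-2.091, -1.674, -0.663]
contact_force: [-0.1, -0.1, -0.1]
opening: 0.085
grip_force: 0.0
[ 0.53895348 -0.09575674  0.20073109] [-2.09107611 -1.67435761 -0.6632404 ] [-0.59754761 -0.02722113  1.83334881  0.56599351  1.58821654 -0.4408362 ]
```

View pics/w1.png

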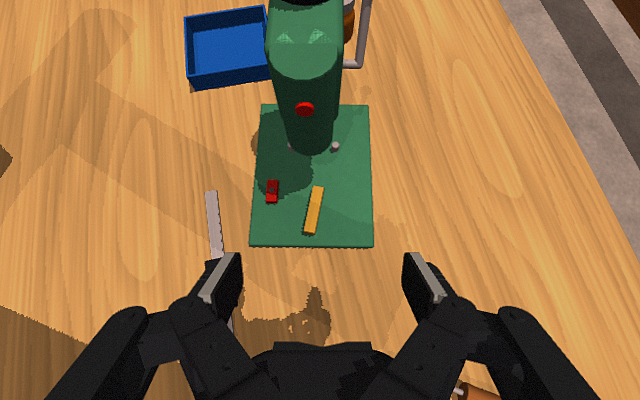

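The wrist view shows the bed's near corners at (249,246), (373,246) and far corners (262,105), (369,105), the offcut at (313,210) and the stop at (272,191).

```bash
cat >> h.py <<'E'
def bedlines(r,s):
    m=cv2.inRange(cv2.cvtColor(r['image'],cv2.COLOR_BGR2HSV),np.array((55,70,20)),np.array((90,255,255)))
    c=max(cv2.findContours(m,cv2.RETR_EXTERNAL,cv2.CHAIN_APPROX_NONE)[0],key=cv2.contourArea)
    return c[:,0,:].astype(float)
E
python3 - <<'E'
from h import *
s,r=pickle.load(open('w1.pkl','rb'))
P=onplane(r,[[249,246],[373,246],[262,105],[369,105]],.012,s)
print('corners',P.round(4).tolist(),'width',np.linalg.norm(P[0]-P[1]),np.linalg.norm(P[0]-P[2]))
c=bedlines(r,s);W=onplane(r,c,.012,s)[:,:2]-NO[:2]
h=np.array([np.cos(NY),np.sin(NY)]);v=np.array([-h[1],h[0]]);L=np.c_[W@h,W@v]
def edge(sel,ax):
    q=L[sel];a,b=np.polyfit(q[:,1-ax],q[:,ax],1)
    k=abs(q[:,ax]-a*q[:,1-ax]-b)<.003;a,b=np.polyfit(q[k,1-ax],q[k,ax],1);return a,b,k.sum()
print('near x=-85:',edge((abs(L[:,0]+.085)<.012)&(abs(L[:,1])<.07),0))
print('y=-80:',edge((abs(L[:,1]+.08)<.012)&(abs(L[:,0])<.07),1))
print('y=+80:',edge((abs(L[:,1]-.08)<.012)&(abs(L[:,0])<.07),1))
for n,lo,hi,z in(('off',(15,120,100),(35,255,255),.030),('red',(0,150,60),(8,255,255),.024)):
    for c in blobs(r['image'],lo,hi,40):
        q=cv2.minAreaRect(c);
        if q[0][1]<300 and 240<q[0][0]<340:
            b=onplane(r,cv2.boxPoints(q),z,s)[:,:2];
            print(n,q,b.round(4).tolist(),'c',b.mean(0).round(4), ((b-NO[:2])@np.c_[h,v]).round(4).tolist())
E
```

```text
corners [[0.4556, -0.0475, 0.012], [0.6074, -0.0815, 0.012], [0.504, 0.1525, 0.012], [0.6573, 0.1179, 0.012]] width 0.15549069666960827 0.2057789163122715
near x=-85: (np.float64(0.013408118638304245), np.float64(-0.083521905513478), np.int64(111))
y=-80: (np.float64(-0.011896169656954711), np.float64(-0.07744066635419028), np.int64(99))
y=+80: (np.float64(-0.01339758150451311), np.float64(0.07822467843176995), np.int64(99))
off ((313.4038391113281, 208.9807586669922), (11.7669677734375, 47.26398849487305), 11.309932708740234) [[0.5261, -0.0471], [0.5494, 0.0084], [0.563, 0.0022], [0.5391, -0.0529]] c [ 0.5444 -0.0224] [[-0.0676, 0.0102], [-0.0082, -0.0002], [-0.0113, -0.0149], [-0.0703, -0.0038]]
off ((319.5, 199.5), (399.0, 639.0), 90.0) [[0.101, 0.4512], [1.1567, 0.2124], [0.839, -0.3048], [0.1714, -0.1556]] c [0.5671 0.0508] [[0.3242, 0.5351], [0.3252, -0.5473], [-0.2495, -0.3521], [-0.2519, 0.332]]
red ((271.5, 190.0), (22.0, 11.0), 90.0) [[0.4926, 0.0314], [0.5066, 0.0282], [0.5014, -0.0011], [0.4878, 0.0019]] c [0.4971 0.0151] [[0.0016, 0.0602], [0.0016, 0.0459], [-0.0282, 0.0444], [-0.0282, 0.0584]]
red ((304.0, 109.0), (14.0, 18.0), 90.0) [[0.5517, 0.138], [0.5767, 0.1323], [0.5719, 0.1099], [0.5474, 0.1154]] c [0.5619 0.1239] [[0.1186, 0.0262], [0.1186, 0.0006], [0.0957, 0.0003], [0.0957, 0.0255]]
```

```bash
sed -i 's/^NO=.*/NO=np.array([.551,.018,.012]);NY=np.radians(76.45)/' h.py
python3 - <<'E'
from h import *
Rm=tool_R(np.radians(67),30);g=np.array([.5397,-.0334,.021])
plan(g-.10*Rm[:,2],Rm)
E
```

```text
now [ 0.5394 -0.0968  0.2024] rows 2.2
[-0.0442, -0.0228, 0.0848] [-0.095, -0.09, 0.153]
```

```bash
python3 -m jog '[[[-0.022,-0.011,0.042],[-0.048,-0.045,0.077]],[[-0.044,-0.023,0.085],[-0.095,-0.09,0.153]],[[-0.044,-0.023,0.085],[-0.095,-0.09,0.153]],[[-0.044,-0.023,0.085],[-0.095,-0.09,0.153]]]' 0.45 60
python3 w.py w2
python3 - <<'E'
from h import *
Rm=tool_R(np.radians(67),30);g=np.array([.5397,-.0334,.021]);plan(g,Rm)
s,r=pickle.load(open('w2.pkl','rb'))
for c in blobs(r['image'],(15,120,100),(35,255,255),100):
    q=cv2.minAreaRect(c);b=onplane(r,cv2.boxPoints(q),.03,s)[:,:2];print(np.round(q[0]),q[1],b.mean(0).round(4),b.round(4).tolist())
E
```

```text
t: 3.1
tool_pos: [0.5195, -0.0799, 0.1078]
tool_rot: [-2.323, -1.536, -0.624]
contact_force: [1.0, -0.2, 1.3]
opening: 0.0382
grip_force: 0.0
[ 0.51951352 -0.07994301  0.10783937] [-2.32316941 -1.53647863 -0.62376336] [-0.56842831 -0.06477005  2.01307194  0.53419828  1.32662316 -0.33365713]
now [ 0.5215 -0.0815  0.11  ] rows 2.3
[-0.0001, -0.0025, 0.1027] [0.004, -0.0, 0.001]
[214. 372.] (14.5812349319458, 35.46424102783203) [ 0.4052 -0.13  ] [[0.3905, -0.1312], [0.4139, -0.119], [0.4199, -0.129], [0.3966, -0.1409]]
[427. 375.] (79.9519271850586, 23.38148307800293) [ 0.5593 -0.198 ] [[0.5422, -0.1715], [0.5605, -0.1675], [0.5761, -0.2248], [0.5582, -0.2281]]
[322. 184.] (65.0, 15.0) [ 0.5444 -0.0223] [[0.5498, 0.008], [0.5624, 0.0026], [0.5386, -0.0524], [0.5266, -0.0473]]
[481. 175.] (367.56341552734375, 377.60345458984375) [ 0.7007 -0.0496] [[0.4579, -0.1263], [0.6404, 0.2042], [0.9902, 0.0016], [0.7143, -0.2779]]
[136. 200.] (399.0, 272.0) [0.3875 0.0599] [[0.3007, 0.3085], [0.5737, 0.1818], [0.4403, -0.1661], [0.2354, -0.0846]]
```

View pics/w2.png

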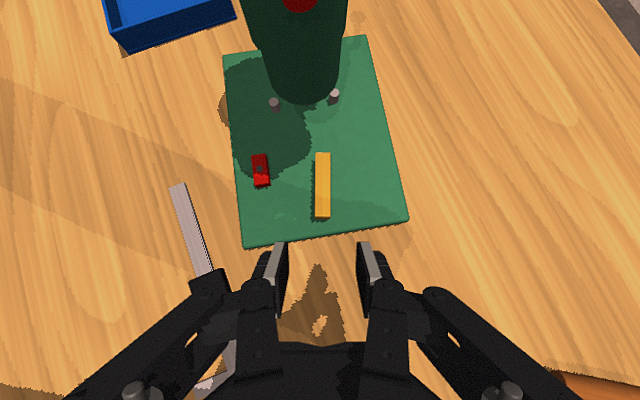

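The offcut (322,184) is centred and parallel between the fingers, so I go in, close and lift back out.

```bash
python3 -m jog '[[[0,-0.001,0.04],[0,0,0]],[[0,-0.002,0.075],[0,0,0]],[[0,-0.002,0.1],[0,0,0]],[[0,-0.002,0.101],[0,0,0]],[[0,-0.002,0.101],[0,0,0]]]' 0.45 60
python3 -m jog '[[[0,0,0],[0,0,0]],[[0,0,0],[0,0,0]],[[0,0,0],[0,0,0]],[[0,0,0],[0,0,0]]]' 0 60
python3 -m jog '[[[0,0,-0.02],[0,0,0]],[[0,0,-0.06],[0,0,0]],[[0,0,-0.1],[0,0,0]],[[0,0,-0.15],[0,0,0]],[[0,0,-0.15],[0,0,0]]]'
python3 - <<'E'
from h import *
s,r=pickle.load(open('w2.pkl','rb'))
c=bedlines(r,s);W=onplane(r,c,.012,s)[:,:2]-NO[:2]
h=np.array([np.cos(NY),np.sin(NY)]);v=np.array([-h[1],h[0]]);L=np.c_[W@h,W@v]
def edge(sel,ax):
    q=L[sel];a,b=np.polyfit(q[:,1-ax],q[:,ax],1)
    k=abs(q[:,ax]-a*q[:,1-ax]-b)<.003;a,b=np.polyfit(q[k,1-ax],q[k,ax],1);return round(a,4),round(b,4),k.sum()
print(edge((abs(L[:,0]+.085)<.008)&(abs(L[:,1])<.07),0),edge((abs(L[:,1]+.08)<.008)&(abs(L[:,0])<.07),1),edge((abs(L[:,1]-.08)<.008)&(abs(L[:,0])<.07),1))
W=onplane(r,[[274,102],[334,95]],.026,s)[:,:2]-NO[:2];print('dowels',W@h,W@v)
# plan to tray
T=np.array([.469,.264,.12])
plan([.43,-.10,.25],tool_R(np.radians(67),10))
E
```

```text
t: 3.65
tool_pos: [0.5404, -0.0348, 0.022]
tool_rot: [-2.326, -1.538, -0.627]
contact_force: [0.4, 1.2, 0.7]
opening: 0.0384
grip_force: 0.0
t: 4.05
tool_pos: [0.5398, -0.0349, 0.0219]
tool_rot: [-2.327, -1.537, -0.627]
contact_force: [-1.2, -1.8, 5.9]
opening: 0.012
grip_force: 60.0
t: 4.55
tool_pos: [0.5115, -0.1071, 0.1569]
tool_rot: [-2.335, -1.542, -0.632]
contact_force: [1.1, -0.2, -0.5]
opening: 0.012
grip_force: 59.1
(np.float64(0.0013), np.float64(-0.0844), np.int64(150)) (np.float64(0.0013), np.float64(-0.0776), np.int64(130)) (np.float64(0.0023), np.float64(0.0784), np.int64(134))
dowels [0.04878387 0.04652962] [ 0.02966041 -0.02902675]
now [ 0.5115 -0.1071  0.1569] rows 2.8
[0.0245, -0.0764, -0.0945] [0.014, -0.346, -0.001]
```

Run:
```python
from h import *
Rm=tool_R(np.radians(67),30)
p=np.array([.5115,-.1071,.1569])
for q in([.41,-.07,.24],[.40,.11,.24],[.462,.250,.12],[.462,.25,.03]):
    q=np.array(q);print(((q-p)@Rm).round(3).tolist(),np.linalg.norm(q-p));p=q
```

```text
[0.037, -0.108, -0.075] 0.13632413579406985
[0.14, -0.08, 0.081] 0.18027756377319945
[0.073, 0.002, 0.18] 0.1945353438324255
[-0.045, 0.0, 0.078] 0.09
```

```bash
python3 -m jog '[[[0.012,-0.036,-0.025],[0,0,0]],[[0.024,-0.072,-0.05],[0,0,0]],[[0.037,-0.108,-0.075],[0,0,0]],[[0.037,-0.108,-0.075],[0,0,0]]]'
python3 -m jog '[[[0.03,-0.016,0.016],[0,0,0]],[[0.06,-0.034,0.034],[0,0,0]],[[0.09,-0.05,0.05],[0,0,0]],[[0.12,-0.068,0.068],[0,0,0]],[[0.14,-0.08,0.08],[0,0,0]]]'
python3 - <<'E'
from h import *
from station import ctrl
print(ctrl.get_obs()['q'],ctrl.get_obs()['grip_force'])
plan([.462,.25,.12],tool_R(np.radians(67),30))
E
```

```text
t: 4.95
tool_pos: [0.4063, -0.0651, 0.2375]
tool_rot: [-2.33, -1.543, -0.629]
contact_force: [1.2, 0.1, -0.9]
opening: 0.0123
grip_force: 59.2
t: 5.45
tool_pos: [0.3959, 0.1166, 0.2323]
tool_rot: [-2.324, -1.535, -0.621]
contact_force: [0.0, 0.4, -1.3]
opening: 0.012
grip_force: 59.2
[-0.25418126 -0.70840634  2.26564116  0.51844076  1.51043185  0.13637973] 59.22242045402527
now [0.3959 0.1166 0.2323] rows 4.1
[0.0726, 0.0088, 0.1715] [-0.001, 0.0, -0.002]
```

```bash
python3 -m jog '[[[0.016,0.002,0.038],[0,0,0]],[[0.032,0.004,0.076],[0,0,0]],[[0.048,0.006,0.115],[0,0,0]],[[0.064,0.008,0.152],[0,0,0]],[[0.073,0.009,0.172],[0,0,0]]]'
python3 -m jog '[[[-0.022,0,0.039],[0,0,0]],[[-0.036,0,0.062],[0,0,0]],[[-0.045,0,0.078],[0,0,0]],[[-0.045,0,0.078],[0,0,0]]]'
python3 -m jog '[[[0,0,0],[0,0,0]],[[0,0,0],[0,0,0]],[[0,0,0],[0,0,0]]]' 0.45
python3 -m jog '[[[0,0,-0.03],[0,0,0]],[[0,0,-0.07],[0,0,0]],[[0,0,-0.11],[0,0,0]],[[0.02,0,-0.14],[0,0,0]],[[0.02,0,-0.14],[0,0,0]]]'
python3 w.py w3
python3 - <<'E'
from h import *
from station import optics
s,r=pickle.load(open('w3.pkl','rb'))
t=optics.get_image('top');pickle.dump(t,open('t3.pkl','wb'))
for c in blobs(t['image'],(15,120,100),(35,255,255)):
    q=cv2.minAreaRect(c);x,y=q[0]
    if 150<x<480 and 120<y<290: print(q,onplane(t,[q[0]],.022))
E
```

```text
t: 5.95
tool_pos: [0.4618, 0.2502, 0.1168]
tool_rot: [-2.324, -1.535, -0.614]
contact_force: [-0.5, -0.2, -1.6]
opening: 0.0122
grip_force: 59.2
t: 6.35
tool_pos: [0.4597, 0.2482, 0.026]
tool_rot: [-2.325, -1.532, -0.609]
contact_force: [-0.7, -0.1, -1.6]
opening: 0.012
grip_force: 59.2
t: 6.65
tool_pos: [0.4649, 0.2487, 0.0328]
tool_rot: [-2.325, -1.536, -0.627]
contact_force: [0.6, 0.5, 1.0]
opening: 0.0386
grip_force: 0.0
t: 7.15
tool_pos: [0.447, 0.1999, 0.1706]
tool_rot: [-2.326, -1.539, -0.642]
contact_force: [0.2, 0.7, -0.2]
opening: 0.0387
grip_force: 0.0
[0.44701117 0.19986274 0.17060141] [-2.32620973 -1.53912553 -0.64184171] [-0.00794861 -0.47232791  2.22771427  0.51849542  1.20219933  0.2486013 ]
((226.2586212158203, 233.10345458984375), (20.240793228149414, 3.3425159454345703), 21.801410675048828) [[0.46704984 0.25689147 0.022     ]]
((436.5400085449219, 227.27999877929688), (7.200000286102295, 9.0), 36.869895935058594) [[ 0.48854993 -0.30959869  0.022     ]]
```

View pics/w3.png

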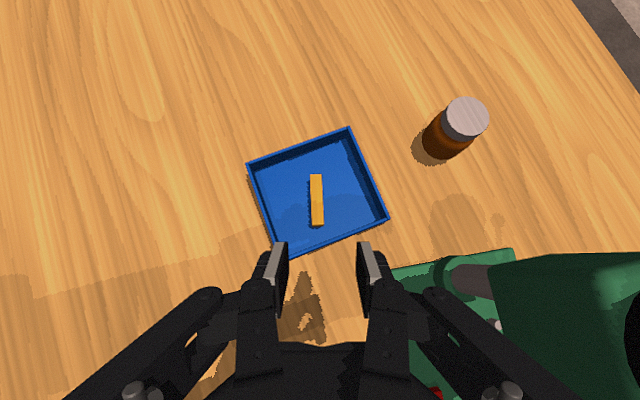

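The offcut lies in the tray at (317,200). Now over to the plate, past the robot side of the drill.

Run:
```python
from h import *
plan([.40,.10,.26],tool_R(np.radians(67),30))
Rm=tool_R(np.radians(67),30)
print(((np.array([.41,-.10,.29])-[.40,.10,.26])@Rm).round(3))
```

```text
now [0.444  0.2    0.1645] rows 3.2
[-0.0466, -0.0008, -0.1374] [0.004, -0.002, -0.0]
[-0.141  0.087 -0.116]
```

```bash
python3 -m jog '[[[-0.015,0,-0.045],[0,0,0]],[[-0.03,0,-0.09],[0,0,0]],[[-0.046,0,-0.137],[0,0,0]],[[-0.046,0,-0.137],[0,0,0]]]'
python3 -m jog '[[[-0.03,0.018,-0.024],[0,0,0]],[[-0.06,0.036,-0.048],[0,0,0]],[[-0.09,0.055,-0.072],[0,0,0]],[[-0.12,0.075,-0.098],[0,0,0]],[[-0.141,0.087,-0.116],[0,0,0]]]' 0.7
python3 - <<'E'
from h import *
plan([.46,-.31,.32],tool_R(np.radians(7),0))
E
```

```text
t: 7.65
tool_pos: [0.4017, 0.0972, 0.2617]
tool_rot: [-2.332, -1.533, -0.631]
contact_force: [0.6, -0.1, -0.2]
opening: 0.0382
grip_force: 0.0
t: 8.15
tool_pos: [0.4096, -0.101, 0.2858]
tool_rot: [-2.324, -1.531, -0.621]
contact_force: [0.7, -0.2, -0.5]
opening: 0.0597
grip_force: 0.0
now [ 0.4096 -0.101   0.2858] rows 8.3
[-0.0658, 0.0643, -0.0582] [-0.139, -0.237, 0.509]
[-0.0348, 0.0972, -0.0344] [-0.139, -0.237, 0.509]
```

```bash
python3 -m jog '[[[-0.066,0.064,-0.058],[-0.139,-0.237,0.509]],[[-0.066,0.064,-0.058],[-0.139,-0.237,0.509]],[[-0.066,0.064,-0.058],[-0.139,-0.237,0.509]],[[-0.066,0.064,-0.058],[-0.139,-0.237,0.509]],[[-0.066,0.064,-0.058],[-0.139,-0.237,0.509]]]'
python3 -m jog '[[[-0.035,0.097,-0.034],[-0.139,-0.237,0.509]],[[-0.035,0.097,-0.034],[-0.139,-0.237,0.509]],[[-0.035,0.097,-0.034],[-0.139,-0.237,0.509]],[[-0.035,0.097,-0.034],[-0.139,-0.237,0.509]],[[-0.035,0.097,-0.034],[-0.139,-0.237,0.509]]]'
python3 w.py w4
```

```text
t: 8.65
tool_pos: [0.4352, -0.2025, 0.3032]
tool_rot: [-2.822, -0.932, -0.338]
contact_force: [-0.2, -0.9, 0.7]
opening: 0.0597
grip_force: 0.0
t: 9.15
tool_pos: [0.4605, -0.3068, 0.3196]
tool_rot: [-3.135, -0.201, -0.001]
contact_force: [0.6, -0.3, -0.5]
opening: 0.0599
grip_force: 0.0
[ 0.46053074 -0.30679954  0.31964627] [-3.13485848e+00 -2.00968020e-01 -7.17595806e-04] [-7.22436263e-01 -1.55676083e-01  1.66833013e+00  5.35449585e-04
  1.62882747e+00  7.20351311e-01]
```

View pics/w4.png

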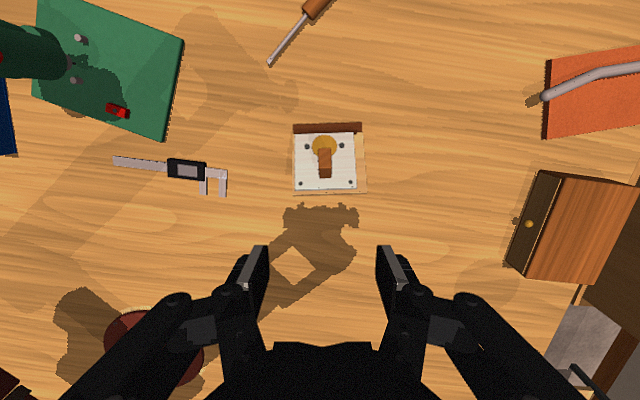

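The wrist view shows the plate with corners near (295,135), (355,132), (357,190), (293,192), the brass disc at (324,145) and the grip at (324,163).

```bash
cat >> h.py <<'E'
def plate(r,s,roi,disp=True):
    g=cv2.cvtColor(r['image'],cv2.COLOR_BGR2HSV);m=np.zeros(g.shape[:2],np.uint8)
    x0,y0,x1,y1=roi;m[y0:y1,x0:x1]=cv2.inRange(g,np.array((0,0,130)),np.array((180,60,255)))[y0:y1,x0:x1]
    c=max(cv2.findContours(m,cv2.RETR_EXTERNAL,cv2.CHAIN_APPROX_NONE)[0],key=cv2.contourArea);c=cv2.convexHull(c)
    q=cv2.approxPolyN(c,4)[0].astype(float) if hasattr(cv2,'approxPolyN') else cv2.approxPolyDP(c,6,True)[:,0].astype(float)
    o=q[np.argsort(q[:,1])];a=o[:2][np.argsort(o[:2,0])];b=o[2:][np.argsort(o[2:,0])]
    q=np.array([a[0],a[1],b[1],b[0]]) # farL farR nearR nearL
    obj=np.array([[45,45,8],[45,-45,8],[-45,-45,8],[-45,45,8]])/1e3
    K,D,Rw,C=cam(r,s);out=[]
    n,rv,tv,er=cv2.solvePnPGeneric(obj,q,K,D,flags=cv2.SOLVEPNP_IPPE)
    for v,t,e in zip(rv,tv,er):
        Rp=Rw@cv2.Rodrigues(v)[0];p=Rw@t[:,0]+C;out.append((p,Rp,float(e[0])))
        print('base',p.round(4),'grip',(p+Rp@[-.015,0,.034]).round(4),'tilt',np.degrees(np.arccos(Rp[2,2])).round(1),'yaw',np.degrees(np.arctan2(Rp[1,0],Rp[0,0])).round(2),'err',e)
    print(q.round(1).tolist());return out,q
E
python3 - <<'E'
from h import *
s,r=pickle.load(open('w4.pkl','rb'));plate(r,s,(270,110,380,210))
# ray onto known slope: plate top plane tilt 35, yaw from corners
s0,d=pickle.load(open('v0.pkl','rb'))
# grip top triangulation, wrist + scene + top
for n,w,a,b in(('brass',(324,144),(543,197),(133,517)),):
    print(n,tri([(r,w,s),(d['top'],(a[0]/2.9+250,a[1]/2.9+160),None),(d['scene'],(b[0]/2.6+120,(b[1]-319)/2.6+180),None)]))
E
```

```text
base [ 0.4681 -0.3093  0.0498] grip [ 0.4513 -0.2913  0.022 ] tilt 151.2 yaw -87.26 err [41.37719415]
base [ 0.4598 -0.311   0.053 ] grip [ 0.4628 -0.3098  0.016 ] tilt 157.1 yaw -85.98 err [41.52528602]
[[295.0, 134.0], [353.0, 132.0], [356.0, 188.0], [295.0, 190.0]]
brass [ 0.48667559 -0.30582406  0.03945694]
```

```bash
sed -i "s/,8\]/,0]/g; s/p=Rw@t\[:,0\]+C;/p=Rw@t[:,0]+C-.008*Rp[:,2];/" h.py
python3 - <<'E'
from h import *
s,r=pickle.load(open('w4.pkl','rb'));plate(r,s,(270,110,380,210))
plan([.43,-.309,.22],tool_R(np.radians(7),0))
E
```

```text
base [ 0.4599 -0.311   0.0361] grip [ 0.4648 -0.3095  0.0729] tilt 31.7 yaw 8.82 err [0.03913998]
base [ 0.4626 -0.3104  0.0373] grip [ 0.442 -0.314  0.068] tilt 10.5 yaw 9.06 err [1.61183408]
[[295.0, 134.0], [353.0, 132.0], [356.0, 188.0], [295.0, 190.0]]
now [ 0.4602 -0.3069  0.3198] rows 2.3
[-0.0303, -0.0018, 0.0998] [-0.0, -0.001, 0.007]
```

```bash
python3 -m jog '[[[-0.015,-0.001,0.045],[0,0,0]],[[-0.03,-0.002,0.09],[0,0,0]],[[-0.03,-0.002,0.1],[0,0,0]],[[-0.03,-0.002,0.1],[0,0,0]]]' 0.7
python3 w.py w5
python3 - <<'E'
from h import *
s,r=pickle.load(open('w5.pkl','rb'));o,q=plate(r,s,(200,50,450,250))
# casting on a 35 deg plane thru known slope: centre (rest) height 45 + 8 plate
for c in blobs(r['image'],(12,90,60),(30,255,255),100):
    k=cv2.minAreaRect(c)
    if 250<k[0][0]<400 and k[0][1]<230: print('brown/brass',k)
E
```

```text
t: 9.6
tool_pos: [0.4289, -0.3089, 0.2192]
tool_rot: [-3.134, -0.195, 0.0]
contact_force: [0.7, 0.5, -0.0]
opening: 0.0599
grip_force: 0.0
[ 0.42891591 -0.30893677  0.21923518] [-3.13442289e+00 -1.94990402e-01  1.98218580e-04] [-7.65392595e-01 -1.71678464e-01  1.84798082e+00  6.62159566e-04
  1.46619336e+00  6.81075731e-01]
base [ 0.4609 -0.3104  0.0411] grip [ 0.4659 -0.3102  0.0779] tilt 31.6 yaw 9.72 err [0.28390136]
base [ 0.463  -0.3101  0.0439] grip [ 0.4398 -0.3128  0.0728] tilt 15.2 yaw 10.26 err [3.53162388]
[[287.0, 114.0], [364.0, 111.0], [371.0, 186.0], [287.0, 189.0]]
brown/brass ((319.49993896484375, 199.49996948242188), (638.9998779296875, 398.99993896484375), -0.0)
```

View pics/w5.png

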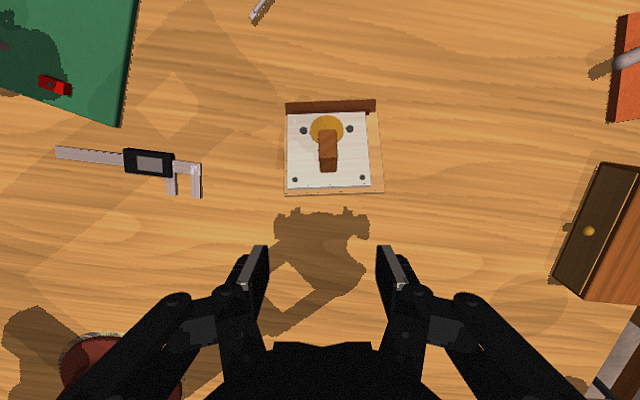

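The plate is at about (328,150), far corners (287,114), (364,111), near (371,186), (287,189); the grip stands at (328,150). I compute the grasp.

Run:
```python
from h import *
s,r=pickle.load(open('w5.pkl','rb'))
yaw=np.radians(9.5);t=np.radians(35);h=np.array([np.cos(yaw),np.sin(yaw),0]);u=np.array([0,0,1.])
X=np.cos(t)*h-np.sin(t)*u;Z=np.sin(t)*h+np.cos(t)*u;Y=np.cross(Z,X);B=np.array([.462,-.310,.044])
w=lambda a:B+np.array(a)/1e3@np.array([X,Y,Z])
print('plate corners',project(r,[w(a) for a in((45,45,8),(45,-45,8),(-45,-45,8),(-45,45,8))],s).round().tolist())
print('bar top',project(r,[w(a) for a in((0,9,48),(0,-9,48),(-30,-9,48),(-30,9,48))],s).round().tolist())
print('brass',project(r,[w((22,0,10))],s))
I=cv2.resize(r['image'][95:200,275:385],None,fx=5,fy=5,interpolation=cv2.INTER_CUBIC);cv2.imwrite('pics/c5.png',I)
G=w((-15,0,35));Rm=tool_R(yaw,3);T=G+.019*Rm[:,2];print(G,T)
plan(T+[0,0,.09],Rm)
```

```text
plate corners [[286.0, 114.0], [364.0, 111.0], [371.0, 184.0], [286.0, 188.0]]
bar top [[317.0, 129.0], [336.0, 128.0], [337.0, 157.0], [318.0, 157.0]]
brass [[326.12535844 129.07038611]]
[ 0.46968109 -0.30871463  0.08127397] [ 0.47066183 -0.30855051  0.06230001]
now [ 0.4303 -0.3101  0.2223] rows 1.8
[0.04, 0.0033, 0.0701] [0.004, 0.049, -0.042]
```

View pics/c5.png

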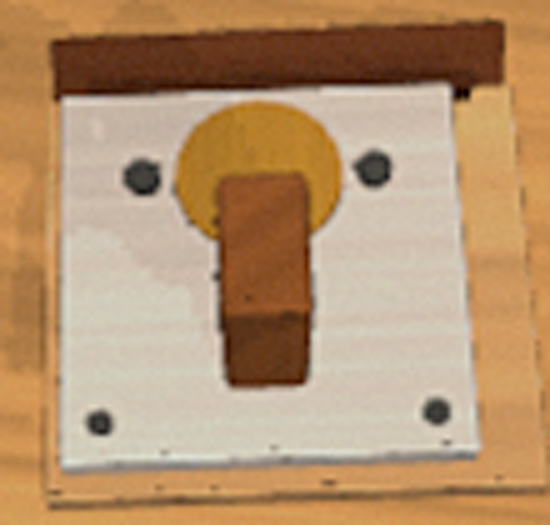

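The model matches: bar-top corners observed at (319,130), (336,130), (337,157), (319,157), within 1–2 px of prediction. Grasp.

```bash
python3 -m jog '[[[0.02,0.002,0.035],[0.002,0.025,-0.021]],[[0.04,0.004,0.07],[0.004,0.049,-0.042]],[[0.04,0.004,0.07],[0.004,0.049,-0.042]],[[0.04,0.004,0.07],[0.004,0.049,-0.042]]]' 0.7
python3 -m jog '[[[0.001,0,0.03],[0,0,0]],[[0.003,0,0.06],[0,0,0]],[[0.004,0,0.08],[0,0,0]],[[0.005,0,0.09],[0,0,0]],[[0.005,0,0.09],[0,0,0]]]'
python3 - <<'E'
from h import *
plan([.4707,-.3090,.0623],tool_R(np.radians(9.5),3))
E
```

```text
t: 10.05
tool_pos: [0.4717, -0.3102, 0.1544]
tool_rot: [-3.128, -0.26, -0.082]
contact_force: [0.4, -0.3, 0.8]
opening: 0.0593
grip_force: 0.0
t: 10.55
tool_pos: [0.4805, -0.3084, 0.0635]
tool_rot: [-3.127, -0.259, -0.081]
contact_force: [-0.3, -0.6, -0.1]
opening: 0.0596
grip_force: 0.0
now [ 0.4805 -0.3084  0.0635] rows 0.2
[-0.0098, -0.001, 0.0007] [0.002, 0.001, -0.0]
```

```bash
python3 -m jog '[[[-0.01,-0.001,0],[0,0,0]],[[-0.01,-0.001,0],[0,0,0]]]'
python3 -m jog '[[[0,0,0],[0,0,0]],[[0,0,0],[0,0,0]],[[0,0,0],[0,0,0]],[[0,0,0],[0,0,0]],[[0,0,0],[0,0,0]]]' 0 100
python3 - <<'E'
from h import *
from station import ctrl
s=ctrl.get_obs();print(s['grip_force'],s['opening'],s['contact_force'],s['tool_rot'])
A=R.from_rotvec(s['tool_rot']);t=np.radians(35);n=np.array([np.sin(t)*np.cos(.166),np.sin(t)*np.sin(.166),np.cos(t)])
print('lift normal dir in tool',A.inv().apply(n).round(3), 'up',A.inv().apply([0,0,1]).round(3))
E
```

```text
t: 10.75
tool_pos: [0.4698, -0.3094, 0.0637]
tool_rot: [-3.128, -0.258, -0.082]
contact_force: [0.7, 0.6, 0.7]
opening: 0.0597
grip_force: 0.0
t: 11.25
tool_pos: [0.47, -0.3088, 0.0624]
tool_rot: [-3.127, -0.259, -0.08]
contact_force: [-2.6, 0.4, 4.6]
opening: 0.0167
grip_force: 98.0
98.0349326133728 0.016688366529571095 [-2.56058716  0.42191587  4.59762774] [-3.12666689 -0.25853233 -0.08016817]
lift normal dir in tool [ 0.615  0.    -0.789] up [ 0.051  0.001 -0.999]
```

```bash
python3 -m jog '[[[0.001,0,-0.01],[0,0,0]],[[0.002,0,-0.03],[0,0,0]],[[0.003,0,-0.06],[0,0,0]],[[0.005,0,-0.09],[0,0,0]],[[0.006,0,-0.12],[0,0,0]]]'
python3 -m jog '[[[0.001,0,-0.03],[0,0,0]],[[0.003,0,-0.06],[0,0,0]],[[0.003,0,-0.06],[0,0,0]]]'
python3 - <<'E'
from h import *
Rm=tool_R(NY,38);hx=np.array([np.cos(NY),np.sin(NY),0]);hy=np.array([-hx[1],hx[0],0])
TH=NO+(-.015)*hx+.034*np.array([0,0,1])+.019*Rm[:,2];print('TCP home',TH)
plan(TH-.15*hx-.01*hy+[0,0,.12],Rm,mm=40,deg=7)
E
```

```text
t: 11.75
tool_pos: [0.4691, -0.3075, 0.1817]
tool_rot: [-3.124, -0.259, -0.077]
contact_force: [0.4, -0.2, -4.3]
opening: 0.0167
grip_force: 97.7
t: 12.05
tool_pos: [0.4714, -0.3097, 0.2468]
tool_rot: [3.127, 0.26, 0.089]
contact_force: [0.3, -0.8, -1.7]
opening: 0.017
grip_force: 98.2
TCP home [0.55022626 0.01478949 0.0310278 ]
now [ 0.4714 -0.3097  0.2468] rows 10.7
[0.0254, -0.0552, 0.033] [0.141, 0.18, -0.369]
[0.0358, -0.0382, 0.0453] [0.141, 0.18, -0.369]
[0.0369, -0.0173, 0.0559] [0.141, 0.18, -0.369]
```

```bash
python3 -m jog '[[[0.008,-0.018,0.011],[0.047,0.06,-0.123]],[[0.016,-0.036,0.022],[0.094,0.12,-0.246]],[[0.025,-0.055,0.033],[0.141,0.18,-0.369]],[[0.025,-0.055,0.033],[0.141,0.18,-0.369]]]'
python3 -m jog '[[[0.012,-0.013,0.015],[0.047,0.06,-0.123]],[[0.024,-0.025,0.03],[0.094,0.12,-0.246]],[[0.036,-0.038,0.045],[0.141,0.18,-0.369]],[[0.036,-0.038,0.045],[0.141,0.18,-0.369]]]'
python3 -m jog '[[[0.012,-0.006,0.019],[0.047,0.06,-0.123]],[[0.024,-0.012,0.038],[0.094,0.12,-0.246]],[[0.037,-0.017,0.056],[0.141,0.18,-0.369]],[[0.037,-0.017,0.056],[0.141,0.18,-0.369]]]'
python3 w.py w6
python3 - <<'E'
from h import *
from station import optics
t=optics.get_image('scene');pickle.dump(t,open('s6.pkl','wb'))
a=cv2.resize(t['image'][130:280,180:400],None,fx=2,fy=2,interpolation=cv2.INTER_CUBIC)
w=pickle.load(open('w6.pkl','rb'))[1]['image'][100:400,150:490]
o=np.zeros((300,800,3),np.uint8);o[:300,:440]=a;o[:300,440:780]=w;cv2.imwrite('pics/c6.png',o)
Rm=tool_R(NY,38);hx=np.array([np.cos(NY),np.sin(NY),0]);hy=np.array([-hx[1],hx[0],0])
plan(np.array([.5502,.0148,.0310])-.10*hx-.012*hy+[0,0,.02],Rm)
E
```

```text
t: 12.45
tool_pos: [0.4845, -0.2475, 0.2046]
tool_rot: [-2.861, -0.79, -0.317]
contact_force: [-0.6, -0.2, -4.3]
opening: 0.0167
grip_force: 98.0
t: 12.85
tool_pos: [0.5031, -0.1899, 0.1749]
tool_rot: [-2.507, -1.246, -0.529]
contact_force: [-0.2, -0.8, -3.7]
opening: 0.0167
grip_force: 97.9
t: 13.25
tool_pos: [0.5218, -0.1316, 0.1443]
tool_rot: [-2.073, -1.621, -0.704]
contact_force: [-0.0, -0.8, -4.4]
opening: 0.0164
grip_force: 98.6
[ 0.52184438 -0.13158704  0.14432171] [-2.07326069 -1.62085901 -0.70431631] [-0.68570658  0.05824715  1.86360701  0.58528415  1.56044217 -0.55176872]
now [ 0.5226 -0.133   0.1468] rows 2.4
[-0.0196, 0.0049, 0.1063] [-0.005, -0.001, -0.009]
```

View pics/c6.png

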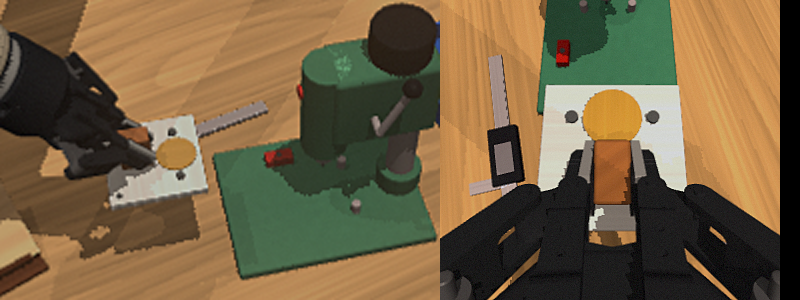

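The plate is held level-looking, with front corners at wrist px (256,186), (392,186) and the disc at (322,214). I compare that with the assumed grasp.

Run:
```python
from h import *
s,r=pickle.load(open('w6.pkl','rb'))
A=R.from_rotvec(s['tool_rot']).as_matrix();T=np.array(s['tool_pos'])
g=cv2.cvtColor(r['image'],cv2.COLOR_BGR2HSV);m=cv2.inRange(g,np.array((0,0,110)),np.array((180,60,255)));m[:180]=0;m[:,:245]=0;m[:,405:]=0
for y in(190,200,210,220,230,240): 
    x=np.where(m[y])[0];print(y,x.min(),x.max())
print('front row',[np.where(m[:,x])[0].min() for x in(265,285,305,345,365,385)])
b=[c for c in blobs(r['image'],(15,110,100),(30,255,255),200) if 250<cv2.minAreaRect(c)[0][0]<390 and cv2.contourArea(c)<6000];print([cv2.boundingRect(c) for c in b])
for dl in(-4,0,4):
    l=np.radians(38+dl);X=np.array([np.cos(l),0,np.sin(l)]);Z=np.array([np.sin(l),0,-np.cos(l)]) # plate axes in tool
    Y=np.cross(Z,X);gp=np.array([0,0,-.019])
    P=[gp+np.array(a)/1e3@np.array([X,Y,Z]) for a in((60,45,-26),(60,-45,-26),(37,0,-26),(-30,45,-26),(-30,-45,-26))]
    print(dl,project(r,[T+A@p for p in P],s).round(1).tolist())
```

```text
190 255 388
200 254 389
210 253 390
220 253 391
230 252 392
240 251 393
front row [np.int64(185), np.int64(185), np.int64(185), np.int64(185), np.int64(185), np.int64(185)]
[(293, 190, 59, 51)]
-4 [[253.8, 179.9], [390.5, 179.9], [322.2, 214.1], [244.1, 328.0], [400.5, 327.9]]
0 [[255.0, 184.8], [389.3, 184.7], [322.2, 217.9], [242.8, 332.0], [401.7, 331.9]]
4 [[256.2, 189.7], [388.1, 189.7], [322.2, 221.7], [241.5, 335.8], [403.0, 335.7]]
```

The held plate matches the assumed grasp within about 1 mm (front edge row 185 as predicted). Go in.

```bash
python3 -m jog '[[[-0.007,0.002,0.035],[-0.002,0,-0.003]],[[-0.013,0.004,0.07],[-0.003,0,-0.006]],[[-0.02,0.005,0.106],[-0.005,-0.001,-0.009]],[[-0.02,0.005,0.106],[-0.005,-0.001,-0.009]],[[-0.02,0.005,0.106],[-0.005,-0.001,-0.009]]]'
python3 - <<'E'
from h import *
Rm=tool_R(NY,38);hx=np.array([np.cos(NY),np.sin(NY),0]);hy=np.array([-hx[1],hx[0],0]);H=np.array([.5502,.0148,.0310])
plan(H-.015*hx-.012*hy+[0,0,.009],Rm)
A=R.from_matrix(Rm).inv();print('nx,ny,up in tool',A.apply(hx).round(3),A.apply(hy).round(3),A.apply([0,0,1]).round(3))
E
```

```text
t: 13.85
tool_pos: [0.5389, -0.0854, 0.0524]
tool_rot: [-2.072, -1.636, -0.718]
contact_force: [-0.1, -0.4, -2.9]
opening: 0.017
grip_force: 98.7
now [ 0.5389 -0.0854  0.0524] rows 1.9
[0.0593, -0.0004, 0.0622] [0.001, -0.002, 0.003]
nx,ny,up in tool [0.788 0.    0.616] [ 0. -1.  0.] [ 0.616  0.    -0.788]
```

```bash
python3 -m jog '[[[0.015,0,0.016],[0,0,0]],[[0.03,0,0.031],[0,0,0]],[[0.045,0,0.047],[0,0,0]],[[0.059,0,0.062],[0,0,0.003]],[[0.059,0,0.062],[0,0,0.003]]]'
python3 -m jog '[[[-0.0015,0,0.002],[0,0,0]],[[-0.003,0,0.004],[0,0,0]],[[-0.003,0,0.004],[0,0,0]]]'
python3 -c "
from h import *
plan([.5502-.0035+.0117,.0148-.0146-.0028,.031],tool_R(NY,38))"
```

```text
t: 14.35
tool_pos: [0.5598, -0.0022, 0.0418]
tool_rot: [-2.072, -1.637, -0.72]
contact_force: [-0.3, -0.6, -3.1]
opening: 0.0165
grip_force: 98.8
t: 14.65
tool_pos: [0.5585, -0.0032, 0.0345]
tool_rot: [-2.074, -1.633, -0.718]
contact_force: [-0.2, -0.1, -4.5]
opening: 0.0166
grip_force: 98.8
now [ 0.5585 -0.0032  0.0345] rows 0.1
[-0.0017, -0.0003, 0.0031] [0.001, -0.003, 0.0]
```

```bash
for i in 1 2; do python3 -m jog '[[[-0.0006,0,0.0008],[0,0,0]],[[-0.0006,0,0.0008],[0,0,0]]]' | sed -n '2p;4p'; done
python3 -m jog '[[[-0.0006,0,0.0008],[0,0,0]],[[-0.0006,0,0.0008],[0,0,0]]]' | sed -n '2p;4p'
python3 -m jog '[[[-0.0003,0,0.0004],[0,0,0]],[[-0.0003,0,0.0004],[0,0,0]]]' | sed -n '2p;4p'
```

```text
tool_pos: [0.5582, -0.0025, 0.033]
contact_force: [-0.9, -0.4, -3.4]
tool_pos: [0.5581, -0.002, 0.032]
contact_force: [0.4, -0.9, -3.5]
tool_pos: [0.5584, -0.0019, 0.0313]
contact_force: [-0.3, 1.0, -3.1]
tool_pos: [0.5584, -0.0019, 0.0313]
contact_force: [-2.4, 0.5, 1.8]
```

```bash
python3 -m jog '[[[0.002,0,0.0015],[0,0,0]],[[0.004,0,0.003],[0,0,0]],[[0.006,0,0.0045],[0,0,0]],[[0.0071,0,0.0055],[0,0,0]],[[0.0071,0,0.0055],[0,0,0]]]' - 40 | sed -n '2p;4p'
for i in 1 2; do python3 -m jog '[[[0.0008,0,0.0006],[0,0,0]],[[0.0008,0,0.0006],[0,0,0]]]' | sed -n '2p;4p';done
python3 w.py w7
```

```text
tool_pos: [0.5609, 0.0068, 0.0312]
contact_force: [1.3, -1.5, 2.4]
tool_pos: [0.5611, 0.0076, 0.0312]
contact_force: [-0.3, -2.6, 2.8]
tool_pos: [0.5612, 0.0085, 0.0312]
contact_force: [-0.4, -3.6, 4.7]
[0.56124296 0.00850723 0.03118603] [-2.07215511 -1.63394963 -0.71866809] [-0.43392164  0.17682217  1.95789973  0.694049    1.24683377 -0.50893934]
```

View pics/w7.png

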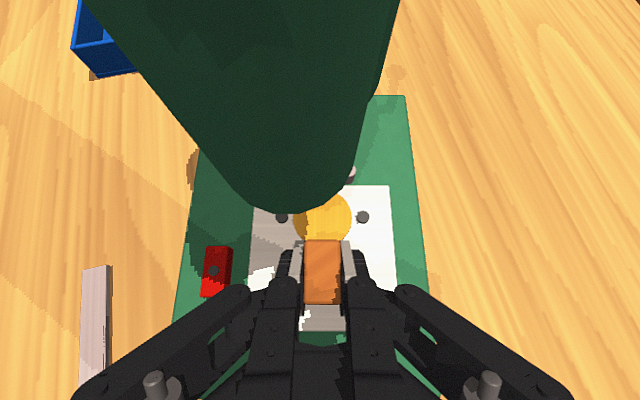

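The plate's front edge (row 186) is just short of the dowel at (352,172), and its left edge (252) about 10 mm from the stop (232). I ease the downward load and keep pushing.

```bash
python3 -m jog '[[[0.0003,0,-0.0004],[0,0,0]],[[0.0003,0,-0.0004],[0,0,0]]]' | sed -n '2p;4p'
for i in 1 2 3; do python3 -m jog '[[[0.0006,0,0.0004],[0,0,0]],[[0.0006,0,0.0004],[0,0,0]]]' | sed -n '2p;4p';done
```

```text
tool_pos: [0.5609, 0.0088, 0.0312]
contact_force: [0.9, -1.8, 2.5]
tool_pos: [0.5609, 0.0095, 0.0312]
contact_force: [0.3, -2.5, 1.5]
tool_pos: [0.5609, 0.0103, 0.0312]
contact_force: [-0.3, -2.7, 2.8]
tool_pos: [0.561, 0.011, 0.0312]
contact_force: [0.8, -2.6, 1.4]
```

```bash
for i in 1 2 3; do python3 -m jog '[[[0.0004,0,0.0003],[0,0,0]],[[0.0004,0,0.0003],[0,0,0]]]' | sed -n '2p;4p';done
```

```text
tool_pos: [0.5612, 0.0115, 0.0312]
contact_force: [-0.6, -1.2, 0.7]
tool_pos: [0.5613, 0.0118, 0.0312]
contact_force: [-0.4, -2.0, 1.3]
tool_pos: [0.5613, 0.0119, 0.0312]
contact_force: [-1.8, -4.7, 1.1]
```

Contact with the dowels. I relax slightly, then slide to the stop.

```bash
python3 -m jog '[[[-0.0003,0,-0.0002],[0,0,0]],[[-0.0003,-0.002,-0.0002],[0,0,0]],[[-0.0003,-0.004,-0.0002],[0,0,0]],[[-0.0003,-0.006,-0.0002],[0,0,0]],[[-0.0003,-0.008,-0.0002],[0,0,0]]]' | sed -n '2p;4p'
for i in 1 2 3; do python3 -m jog '[[[0,-0.0007,0],[0,0,0]],[[0,-0.0007,0],[0,0,0]]]' | sed -n '2p;4p';done
```

```text
tool_pos: [0.5536, 0.0137, 0.0312]
contact_force: [0.7, -3.8, -1.6]
tool_pos: [0.5528, 0.0139, 0.0312]
contact_force: [0.0, -3.4, -2.3]
tool_pos: [0.5522, 0.0141, 0.0312]
contact_force: [-0.0, -4.8, -2.9]
tool_pos: [0.5515, 0.0142, 0.0312]
contact_force: [1.0, -5.1, -2.9]
```

```bash
python3 -m jog '[[[-0.0002,-0.0002,-0.0002],[0,0,0]],[[-0.0003,-0.0004,-0.0002],[0,0,0]]]' | sed -n '2p;4p'
for i in 1 2 3; do python3 -m jog '[[[0,-0.0005,0],[0,0,0]],[[0,-0.0005,0],[0,0,0]]]' | sed -n '2p;4p';done
```

```text
tool_pos: [0.5511, 0.0142, 0.0313]
contact_force: [0.4, -3.1, -3.2]
tool_pos: [0.5505, 0.0144, 0.0313]
contact_force: [0.4, -3.5, -3.0]
tool_pos: [0.5501, 0.0145, 0.0313]
contact_force: [0.8, -2.7, -3.1]
tool_pos: [0.55, 0.0145, 0.0314]
contact_force: [2.6, -2.4, -5.3]
```

```bash
python3 -m jog '[[[-0.0002,-0.0003,0.0003],[0,0,0]],[[-0.0002,-0.0004,0.0003],[0,0,0]]]' | sed -n '2p;4p'
python3 -m jog '[[[0,0,0],[0,0,0]],[[0,0,0],[0,0,0]],[[0,0,0],[0,0,0]]]' 0.3 20
python3 w.py w8
```

```text
tool_pos: [0.55, 0.0145, 0.0314]
contact_force: [4.4, -1.3, -3.5]
t: 20.2
tool_pos: [0.549, 0.015, 0.0312]
tool_rot: [-2.07, -1.633, -0.717]
contact_force: [0.4, 0.8, -0.5]
opening: 0.0257
grip_force: 0.0
[0.54900147 0.01501993 0.03118034] [-2.07010501 -1.63273701 -0.71729375] [-0.43270469  0.15010016  1.98907163  0.69525884  1.24538834 -0.51049173]
```

View pics/w8.png

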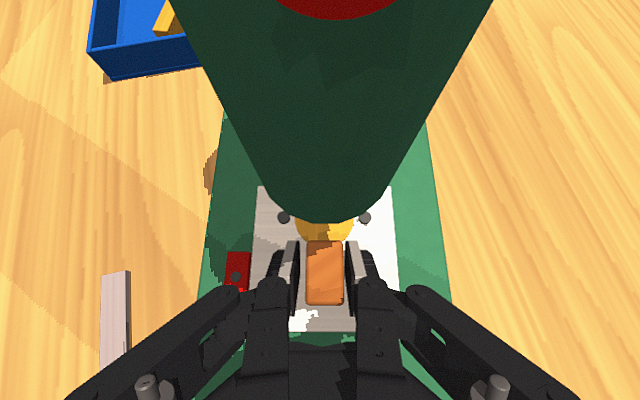

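The plate's left edge (257) meets the stop (248–251) and it sits square. Retreat and check from behind.

```bash
python3 -m jog '[[[0,0.001,0],[0,0,0]],[[0,0.001,0],[0,0,0]]]' 0.45 | sed -n '2p;4p'
python3 -m jog '[[[0,0,-0.015],[0,0,0]],[[0,0,-0.045],[0,0,0]],[[0,0,-0.085],[0,0,0]],[[0,0,-0.125],[0,0,0]],[[0,0,-0.16],[0,0,0]]]'
python3 w.py w9
python3 - <<'E'
from h import *
s,r=pickle.load(open('w9.pkl','rb'))
up=cv2.resize(r['image'][90:260,210:440],None,fx=3.4,fy=3.4,interpolation=cv2.INTER_CUBIC);cv2.imwrite('pics/c9.png',up);print(up.shape)
E
```

```text
tool_pos: [0.5504, 0.0143, 0.0311]
contact_force: [-0.4, 0.5, -0.6]
t: 20.95
tool_pos: [0.5271, -0.0837, 0.1595]
tool_rot: [-2.073, -1.635, -0.719]
contact_force: [1.1, -0.5, 0.3]
opening: 0.0382
grip_force: 0.0
[ 0.52706516 -0.08365168  0.15947868] [-2.07308292 -1.63454173 -0.71866506] [-0.61313694 -0.01248873  1.90760427  0.6129259   1.53411458 -0.49234147]
(578, 782, 3)
```

View pics/c9.png

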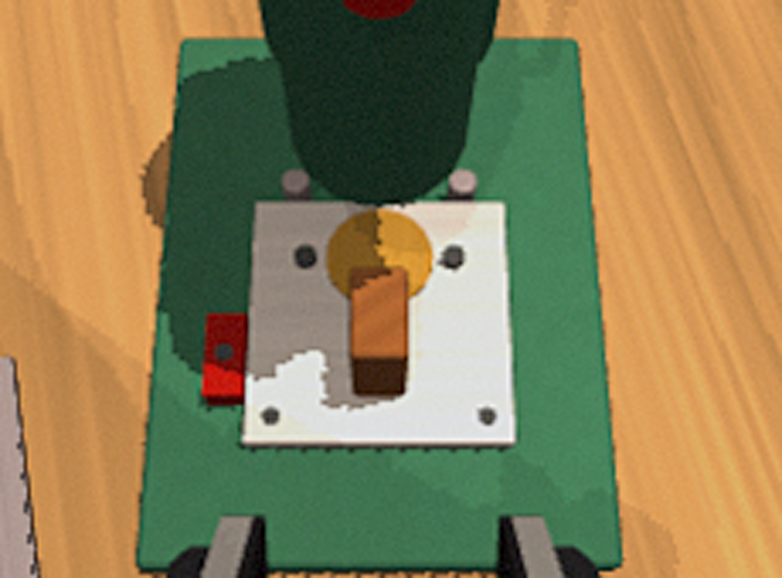

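The plate is square on the bed, its far edge (row 202) at both dowels (296 and 461, row 183) and its side (247) touching the red stop. I quantify it.

Run:
```python
from h import *
s,r=pickle.load(open('w9.pkl','rb'))
f=lambda q:np.array(q)/3.4+[210,90]
h=np.array([np.cos(NY),np.sin(NY)]);v=np.array([-h[1],h[0]]);M=np.c_[h,v]
N=lambda q,z:((onplane(r,f(q),z,s)[:,:2]-NO[:2])@M*1e3).round(1)
print('bed',N([[181,38],[578,38],[616,568],[138,568]],.012).tolist())
c=N([[254,202],[504,202],[515,441],[243,441]],.020);print('plate',c.tolist(),c.mean(0),'yaw(rad)',((c[0]-c[3])[1]/90,(c[1]-c[2])[1]/90,-(c[0]-c[1])[0]/90))
print('dowel tops',N([[296,180],[462,180]],.026).tolist(),'stop',N([[246,313],[245,375]],.024).tolist())
for n in('jar','caliper'):pass
```

```text
bed [[122.3, 78.4], [122.6, -79.2], [-85.3, -76.8], [-85.3, 77.5]]
plate [[43.9, 44.8], [44.0, -45.2], [-45.1, -44.9], [-45.1, 44.4]] [-0.575 -0.225] yaw(rad) (np.float64(0.004444444444444429), np.float64(-0.003333333333333381), np.float64(0.001111111111111127))
dowel tops [[49.3, 29.4], [49.4, -29.7]] stop [[-1.2, 45.0], [-23.5, 44.3]]
```

```bash
python3 -c "
from station import job;print(job.finish_job())"
```

```text
the job is handed in; nothing more can be done
None
```

I put the offcut in the blue tray and seated the plate fully home: about 0.4 mm off the dowels by camera, side on the red stop, square to well under 0.01 rad. Both are released and the job is handed in, with no verdict returned yet. I took care to stay clear of the drill, jar, caliper and burnisher and saw no contact with them, but I didn't re-measure the bystanders at the end.

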